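# Refit a trolley castor: wheel into the fork, axle through ear, hub and ear

### The arm

A 6-joint arm with a two-finger parallel gripper is mounted at the origin on the work surface. World frame = base frame: x ahead of the robot, y to its left, z up, the work surface at z = 0. Lengths are in m, angles in rad, forces in N, time in s.
With the tool pointing down it reaches from about 0.375 to 0.975 m from the base axis. Payload 3.8 kg.
Tool frame: the origin (TCP) lies midway between the tips of the shut fingers; the grasp point (between the pads) lies 19 mm behind it; x points along the fingers, z is the direction in which the jaws open and shut, and the axes are right-handed (so a half turn about x gives the same grasp; the last joint's range is limited). The gripper opens to 85 mm and grips with 20 to 120 N. Pads are 22 mm wide; open, the fingers measure 114 mm over their backs; the gripper's body (76 mm by 85 mm) begins 54 mm behind the grasp point. The pads swing forward as they close: fully open they stand 13 mm farther back than shut.
Start: joints at [1.232, 0.264, 1.604, -0, 1.274, -0.037], TCP at [0.201, 0.644, 0.231] pointing down, gripper open.
Joint ranges: [-2.63, 2.63], [-0.94, 2.18], [0.31, 2.57], [-1.31, 4.45], [0, 2.66], [-2.55, 2.55]. Speed limits (rad/s): [2.57, 2.57, 3.14, 3.14, 3.14, 3.14].

### API

Orientations are given as a rotation vector (axis times angle).
In Python, from workcell import * gives the robot as it stands. The module is installed in compiled form; this text tells all that it offers.
- The arm moves only by the tool carry_out, never from a script. Its arguments are lists of equal length, an entry for each row: "offset": the shift along the tool's x, y, z in cm, a list of three; "delta_rot": the turn, a rotation vector about the tool's x, y, z in degrees, a list of three. A call has exactly 5 rows; each row shifts and turns the commanded pose from where the row before left it, along the tool's axes as they then stand; what a row does not reach is not made up. A row lasts 1/12 s, in which the tool goes at most 41.7 mm and 7.16 degrees, less where a joint would pass 70% of its speed; a pose out of reach is approached as far as the arm can. A call is refused whole if a number of a shift passes 4.17 or a number of a turn 7.16, either way. A call with a gripper value outside its range is refused whole. "fingers" is the opening, from -1 (shut) to 1 (fully open), set as the call begins (left out, the last holds). The fingers move at their own pace and stop on an object; "newtons" is the grip in N (left out, the last holds). Time passes only in rows, so rows that do not move let the fingers close, or fill a call up. It gives the time, the measured TCP pose, the force and the opening at its end, in the units of the state.
- read_state(): the state, without advancing time (a new reading comes with each control period).
- read_camera(name): name is "side" or "top"; returns (picture, depth): 420x560x3 uint8, red, green, blue; 420x560 float32, m along the optical axis (not along the pixel's ray), 0 where there is no reading.
- get_calibration(name): a dict with "fx", "fy", "cx", "cy" (pixels), "R" (3x3) and "t" (3): a world point X has camera coordinates R X + t. Camera axes: x right, y down, z forward; pixel columns grow to the right and rows downward; lengths in m; the calibration is good to about 2 mm. A picture is of the moment at which its call begins. get_calibration takes no time and is no camera call.
- finish_job(): hands the job in, once; it reports no verdict.
The state is a dict: "time": time; "q": joint angles; "joint_vel": joint speeds; "joint_torque": joint torques, N m; "tool_pos": TCP position; "tcp_rot": TCP orientation; "wrist_force": force on the tool from outside, world axes, zero at the start; "torque": the same for the moment, N m; "width": opening from 0.0 (shut) to 1.0 (fully open).
Only numpy, scipy, OpenCV 4.12 (cv2) and the standard library are available. Lean on these libraries where they do the work, as an engineer would, in place of code of your own. Each camera call takes 0.05 s, during which the arm holds its last target. There are 200 camera calls.

### The job

Fit the wheel to the upturned trolley castor: roll the black wheel along its wooden runway into the fork until it drops into its seat, then push the loose steel axle (the yellow V-supports beside the fork can carry and guide it) through the near ear, the wheel and the far ear until its end meets the yellow end stop. Leave wheel and axle at rest there, and do not knock away the tin, the hammer or the charred offcut.

Things in the scene. Friction and masses are not known exactly. Their poses are not given: they have to be found in the camera images.
- fixture: Fixed wooden assembly board, 215 x 235 x 12 mm (x -150 to 65, y -145 to 90 mm), carrying an upturned castor fork. Origin on the bench top (z = 0) below the fork's middle; z up; +y is the way the axle is pushed, +x the way the wheel is rolled. All positions given below for its parts are mm in this frame.
- fork_axis (a point): On the fixture at (0, 0, 60): midway between the fork's ears, on the line of their holes; axes as the fixture's. The wheel's centre ends here. Ears: upright aluminium plates, near one at y -28 to -21, far one at y 21 to 28, x -22 to 22, tops at z 80, each with a 17 mm round hole at x 0, z 60.
- runway (a point): On the fixture at (-80, 0, 25.4): top of the level wooden wheel track, which runs from x -135 to the seat. Side kerbs at y -27 to -21 and 21 to 27, up to z 44, for x -135 to -30; end kerb at x -145 to -135 up to z 32.
- seat (a point): On the fixture at (0, 0, 25.4): middle of the wheel's seat, a gap in the track between the ears from x -20 to 20. The wheel drops 5.4 mm into it; its bore is then in line with the ears' holes. Behind it a yellow wheel stop at x 41 to 54, up to z 72: the wheel cannot be pushed too far.
- v_near (a point): On the fixture at (0, -47, 60): axle line above the first yellow V-support (y -60 to -34, 22 mm wide). An axle lying in the two supports is in line with the ears' holes. Their tops are at z 56, their 30 deg faces catch an axle up to 6 mm off line. Shut fingertips lowered to z 57.5 to 60 pass over them and push on the middle of the axle's end; higher, they ride up its chamfer.
- v_far (a point): On the fixture at (0, -129, 60): axle line above the second yellow V-support (y -134 to -124, 22 mm wide). Between the two supports are 64 mm of free room for fingers, down to the board at z 12.
- end_stop (a point): On the fixture at (0, 66, 60): where the pushed axle's end must finally rest, on the face of the yellow end stop beyond the far ear (30 mm wide, up to z 70). The axle's centre is then at y 1.
- wheel: Castor wheel, black tyre, red hub, 80 mm diameter, 36 mm wide, 19 mm bore right through, about 0.25 kg, upright on the runway at x -92 to -70 of the fixture. Origin at its centre (z 65.4 on the runway, 60 in the seat); y axis along the bore; it turns as it rolls and stays where it is left. Pushed from its -x side at about its centre's height it rolls into the seat.
- axle: Loose plain steel axle, 14 mm diameter, 130 mm long, both ends alike with 3 mm chamfers (flat end faces 8 mm wide), about 0.12 kg. Origin at its middle, y axis along its length. At the start it lies level in the rack, its centre line 38 mm above the bench.
- rack: Fixed small dark wooden rack with two yellow V-supports in which the axle lies at the start. Base 50 x 130 x 8 mm; origin under its centre on the bench; y axis along the axle. V-supports 10 mm thick at y = -50 and 50 mm, 22 mm wide, up to z = 34 mm; 90 mm of free room between them down to z = 8 mm.
- tin: Bystander: closed round tin, steel with blue label, 66 mm diameter, 85 mm tall; origin under its centre. Leave it alone.
- hammer: Bystander: hammer 260 mm long with wooden handle and dark steel head, lying on the bench; origin under the middle of its length. Leave it alone.
- offcut: Bystander: piece of charred black wood, 130 x 45 x 36 mm, lying flat; origin under its centre. Leave it alone.
Not all that is in view belongs to the job. There is more than one size of the wheel; the job needs the middle-sized.

How it is judged:
By the outcome, as a careful person would: the job done as asked, in the order asked, and still so for the second after the job is handed in, with the robot touching nothing.
It also fails if it takes over 62 s, if anything falls off the work surface, if the arm or the gripper's body presses on something with over 40 N, if the wrist force passes 120 N, or if a joint passes its speed limit or range.

## Working session

There is one attempt and no reset: what is moved stays moved. The work goes in short steps, Python scripts to look and compute and a tool call to move; the robot and the scene stay as the last step left them, time stands still between calls to the robot, and variables do not carry over. Pictures are saved under pics/ and viewed, about 8 in all and at most 12, crops included, and the job is handed in when it is done.

Besides the shell and the picture viewer there is one more tool, called as a command line: name --argument value ..., lists and objects as JSON in quotes. carry_out: Moves the arm, as the interface text tells. Its arguments: {"type":"object","properties":{"offset":{"type":"array"},"delta_rot":{"type":"array"},"fingers":{"type":"number"},"newtons":{"type":"number"}},"required":["offset","delta_rot"]}

```bash
mkdir -p pics; ls; cat > h.py <<'E'
import numpy as np, cv2
from workcell import *
from scipy.spatial.transform import Rotation as Ro
def snap(n,f):
    p,d=read_camera(n); cv2.imwrite(f'pics/{f}.png',p[:,:,::-1]); np.save(f'pics/{f}.npy',d); return p,d
def w(n,u,v,d):
    c=get_calibration(n); p=np.array([(u-c['cx'])/c['fx']*d,(v-c['cy'])/c['fy']*d,d]); return np.array(c['R']).T@(p-np.array(c['t']))
def wz(n,u,v,z):
    c=get_calibration(n); R=np.array(c['R']);o=-R.T@np.array(c['t']); r=R.T@np.array([(u-c['cx'])/c['fx'],(v-c['cy'])/c['fy'],1]); return o+r*(z-o[2])/r[2]
def px(n,X):
    c=get_calibration(n); p=np.array(c['R'])@np.array(X)+np.array(c['t']); return c['fx']*p[0]/p[2]+c['cx'],c['fy']*p[1]/p[2]+c['cy']
E
python3 - <<'E'
from h import *
a,_=snap('top','t0'); b,_=snap('side','s0')
for n in('top','side'):
    c=get_calibration(n); print(n,c['fx'],np.round(c['R'],3).tolist(),np.round(-np.array(c['R']).T@c['t'],3))
s=read_state(); print(s['time'],s['tool_pos'],s['tcp_rot'],s['wrist_force'],s['width'])
print(np.round(Ro.from_rotvec(s['tcp_rot']).as_matrix(),3))
E
```

```text
pics
top 545.3002344970917 [[-0.007, -1.0, -0.026], [-0.982, 0.012, -0.186], [0.187, 0.025, -0.982]] [ 0.249 -0.003  1.406]
side 385.2957467662638 [[0.995, -0.095, -0.014], [-0.081, -0.753, -0.653], [0.051, 0.651, -0.757]] [ 0.443 -0.606  0.802]
0.1 [0.20042072 0.64384138 0.23005515] [-0.98527925  1.33877997  0.98334904] [ 0.35609078  0.06051828 -0.74009552] 0.9975537031042908
[[-0.001 -0.955  0.297]
 [-0.002  0.297  0.955]
 [-1.     0.    -0.002]]
```

View pics/t0.png

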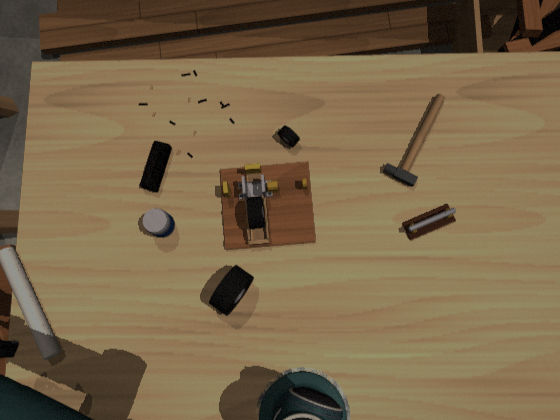

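View pics/s0.png

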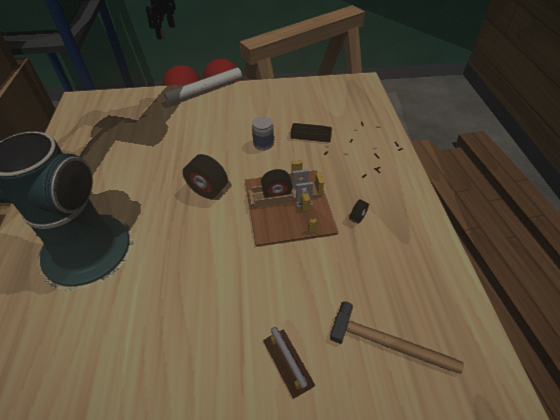

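Top view: the board spans (220..315, 163..248). There are three wheels: one on the runway at (257,212), a bigger one at (231,290) and a smaller one at (288,135). Two bars could be the axle: the steel axle in its rack at (433,220), and a white tube at (30,300), which is not it. The wheel I want is the runway one. The tin is at (157,222), the hammer at (420,140) and the offcut at (156,166). I'll check with one close crop.

```bash
python3 - <<'E'
from h import *
a=cv2.imread('pics/t0.png'); 
f=cv2.resize(a[155:255,212:322],None,fx=5,fy=5,interpolation=cv2.INTER_CUBIC)
r=cv2.resize(a[195:245,395:465],None,fx=3.5,fy=3.5,interpolation=cv2.INTER_CUBIC)
s=cv2.imread('pics/s0.png'); r2=cv2.resize(s[320:400,255:320],None,fx=3.5,fy=3.5,interpolation=cv2.INTER_CUBIC)
o=np.zeros((500,800,3),np.uint8); o[:500,:550]=f; o[:175,555:800]=r; o[180:460,555:782]=r2[:, :227]
o=np.clip(o.astype(float)*1.5,0,255).astype(np.uint8)
cv2.imwrite('pics/c0.png',o)
d=np.load('pics/t0.npy')
for u,v in [(300,230),(250,205),(257,212),(257,240),(433,220),(445,214),(420,226),(288,135),(231,290)]: print(u,v,np.round(w('top',u,v,d[v,u]),4))
E
```

```text
300 230 [4.591e-01 1.000e-04 1.060e-02]
250 205 [0.5083 0.1213 0.1024]
257 212 [0.4898 0.1036 0.1077]
257 240 [0.4321 0.1101 0.0267]
433 220 [ 0.4765 -0.3359  0.0398]
445 214 [ 0.4901 -0.3648  0.0475]
420 226 [ 0.4607 -0.3014  0.0449]
288 135 [0.7018 0.0282 0.0537]
231 290 [0.3026 0.1637 0.1148]
```

View pics/c0.png

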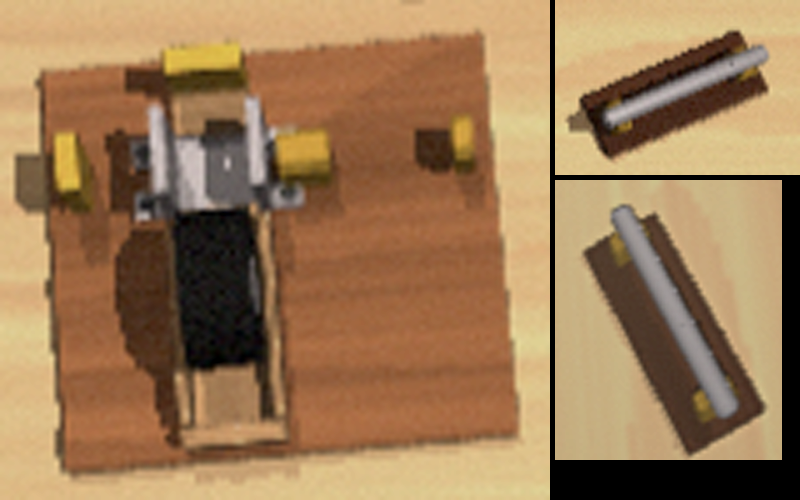

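The crop confirms the wheel on the runway, with the fork above it, the V-supports on the right at (300,155) and (463,140), and the end stop on the left at (68,160). Fixture +y is therefore image left and +x is image up. The axle ends in the inset are at (606,118) and (766,54).

```bash
cat >> h.py <<'E'
def ft(u,v): return (u+.5)/5-.5+212,(v+.5)/5-.5+155
E
python3 - <<'E'
from h import *
from scipy.optimize import least_squares
pts=[((65,90,12),(40,72)),((65,-145,12),(482,35)),((-150,-145,12),(518,435)),((-150,90,12),(65,472))]
def P(p,X):
    c,s=np.cos(p[2]),np.sin(p[2]); x,y,z=np.array(X)/1000; return np.array([p[0]+c*x-s*y,p[1]+s*x+c*y,z])
def f(p): return np.concatenate([np.array(px('top',P(p,X)))-ft(*u) for X,u in pts])
r=least_squares(f,[.57,.1,0]); print(r.x,np.degrees(r.x[2]),np.round(r.fun,1))
p=r.x
for n,X in dict(earN=(0,-24.5,80),earF=(0,24.5,80),vn=(0,-47,56),vf=(0,-129,56),es=(0,70,70),ws=(47,0,72),wt=(-80,0,105)).items():
    q=px('top',P(p,X)); print(n,np.round((np.array(q)-[212,155]+.5)*5-.5),np.round(P(p,X),4),'side',np.round(px('side',P(p,X)),1))
# depth pts of wheel
d=np.load('pics/t0.npy'); c,s=np.cos(p[2]),np.sin(p[2])
Q=np.array([w('top',u,v,d[v,u]) for v in range(155,255) for u in range(212,322)]); 
L=(Q-[p[0],p[1],0])@np.array([[c,-s,0],[s,c,0],[0,0,1]])*1000
m=L[:,2]>85; print('wheel top',m.sum(),np.round(L[m].min(0)),np.round(L[m].max(0)),np.round(np.median(L[m],0)))
hi=L[:,2]>99; print(np.round(L[hi].mean(0)))
print('board z',np.median(L[(L[:,0]<-60)&(L[:,1]<-50)&(L[:,1]>-130)&(L[:,0]>-140)][:,2]))
# axle
for e in [(606,118),(766,54)]:
    u=(e[0]-555+.5)/3.5-.5+395; v=(e[1]+.5)/3.5-.5+195; print('ax top',np.round([u,v],1),np.round(wz('top',u,v,.040),4))
for e in [(624,212),(724,412)]:
    u=(e[0]-555+.5)/3.5-.5+255; v=(e[1]-180+.5)/3.5-.5+320; print('ax side',np.round([u,v],1),np.round(wz('side',u,v,.040),4))
E
```

```text
[0.56688385 0.11655885 0.07308011] 4.18718191873525 [ 0.  -0.2  0.  -0.3  0.1  0.2 -0.2  0.3]
earN [255. 142.] [0.5687 0.0921 0.08  ] side [303.7 183.7]
earF [158. 150.] [0.5651 0.141  0.08  ] side [299.9 170.9]
vn [302. 149.] [0.5703 0.0697 0.056 ] side [305.2 196.1]
vf [463. 135.] [ 0.5763 -0.0121  0.056 ] side [312.2 220. ]
es [ 70. 162.] [0.5618 0.1864 0.07  ] side [296.4 162.4]
ws [201.  60.] [0.6138 0.12   0.072 ] side [318.8 177.1]
wt [213. 294.] [0.4871 0.1107 0.105 ] side [271.8 174.2]Traceback (most recent call last):
  File "<stdin>", line 13, in <module>
  File "h.py", line 7, in w
    c=get_calibration(n); p=np.array([(u-c['cx'])/c['fx']*d,(v-c['cy'])/c['fy']*d,d]); return np.array(c['R']).T@(p-np.array(c['t']))
ValueError: time passes only in moves, steps and waits
```

```bash
python3 - <<'E'
s=open('h.py').read()
s=s.replace("def snap","CAL={n:get_calibration(n) for n in ('top','side')}\ndef snap",1).replace("c=get_calibration(n)","c=CAL[n]")
s+='''
FX=np.array([0.56688,0.11656,0.07308])
def P(X,p=FX):
    c,s=np.cos(p[2]),np.sin(p[2]); x,y,z=np.array(X)/1000; return np.array([p[0]+c*x-s*y,p[1]+s*x+c*y,z])
def F(X,p=FX):
    c,s=np.cos(p[2]),np.sin(p[2]); return (np.array(X)-[p[0],p[1],0])@np.array([[c,-s,0],[s,c,0],[0,0,1]])*1000
'''
open('h.py','w').write(s)
E
python3 - <<'E'
from h import *
d=np.load('pics/t0.npy')
L=np.array([F(w('top',u,v,d[v,u])) for v in range(155,255) for u in range(212,322)])
m=L[:,2]>85; print('wheel top',m.sum(),np.round(L[m].min(0)),np.round(L[m].max(0)),np.round(np.median(L[m],0)))
hi=L[:,2]>99; print(np.round(L[hi].mean(0)),hi.sum())
print('board z',np.median(L[(L[:,0]<-60)&(L[:,1]<-50)&(L[:,1]>-130)&(L[:,0]>-140)][:,2]))
for e in [(606,118),(766,54)]:
    u=(e[0]-555+.5)/3.5-.5+395; v=(e[1]+.5)/3.5-.5+195; print('ax top',np.round([u,v],1),np.round(wz('top',u,v,.040),4))
for e in [(624,212),(724,412)]:
    u=(e[0]-555+.5)/3.5-.5+255; v=(e[1]-180+.5)/3.5-.5+320; print('ax side',np.round([u,v],1),np.round(wz('side',u,v,.040),4))
s=read_state(); print(s['time'])
E
```

```text
wheel top 461 [-326.  -96.   85.] [  14.   17. 1406.] [-78.  -3. 101.]
[-116.  -17.  331.] 286
board z 11.290181542566767
ax top [409.2 228.4] [ 0.4558 -0.2751  0.04  ]
ax top [454.9 210.1] [ 0.5013 -0.3924  0.04  ]
ax side [274.4 328.8] [ 0.4575 -0.2761  0.04  ]
ax side [302.9 385.9] [ 0.5006 -0.392   0.04  ]
0.1
```

```bash
cat >> h.py <<'E'
def go(X):
    "remaining shift in tool axes (cm) from measured pose to world point X, jaw yaw now"
    s=read_state(); R=Ro.from_rotvec(s['tcp_rot']).as_matrix()
    print('t',round(s['time'],2),'tcp fix mm',np.round(F(s['tool_pos']),1),'world',np.round(s['tool_pos'],4),'jaw yaw',round(np.degrees(np.arctan2(R[1,2],R[0,2])),2),'tilt',np.round(R[2],3),'F',np.round(s['wrist_force'],1),'w',round(s['width'],3))
    print('shift cm tool',np.round(R.T@(np.array(X)-s['tool_pos'])*100,2))
E
python3 -c "
from h import *
go(np.r_[P((-150,0,0))[:2],.23])"
```

```text
t 0.1 tcp fix mm [-327.   552.6  230.1] world [0.2004 0.6438 0.2301] jaw yaw 72.71 tilt [-1.     0.    -0.002] F [ 0.4  0.1 -0.7] w 0.998
shift cm tool [  0.1  -36.7  -44.94]
```

carry_out --offset '[[0,-2.45,-3.0],[0,-2.45,-3.0],[0,-2.45,-3.0],[0,-2.45,-3.0],[0,-2.45,-3.0]]' --delta_rot '[[0,0,0],[0,0,0],[0,0,0],[0,0,0],[0,0,0]]' --fingers -1 --newtons 40

```text
time: 0.52
tool_pos: [0.273, 0.4629, 0.2305]
tcp_rot: [-0.985, 1.338, 0.984]
wrist_force: [0.7, 0.3, 1.0]
width: 0.3
```

carry_out --offset '[[0,-2.45,-3.0],[0,-2.45,-3.0],[0,-2.45,-3.0],[0,-2.45,-3.0],[0,-2.45,-3.0]]' --delta_rot '[[0,0,0],[0,0,0],[0,0,0],[0,0,0],[0,0,0]]'

```text
time: 0.93
tool_pos: [0.3453, 0.2833, 0.2309]
tcp_rot: [-0.985, 1.337, 0.984]
wrist_force: [1.7, -0.1, 0.2]
width: -0.001
```

carry_out --offset '[[0,-2.45,-3.0],[0,-2.45,-3.0],[0,-2.45,-3.0],[0,-2.45,-3.0],[0,-2.45,-3.0]]' --delta_rot '[[0,0,0],[0,0,0],[0,0,0],[0,0,0],[0,0,0]]'

```text
time: 1.35
tool_pos: [0.4177, 0.1037, 0.2311]
tcp_rot: [-0.984, 1.337, 0.984]
wrist_force: [1.3, 0.1, 0.7]
width: -0.004
```

carry_out --offset '[[0,0,0],[0,0,0],[0,0,0],[0,0,0],[0,0,0]]' --delta_rot '[[6.85,0,0],[6.85,0,0],[6.85,0,0],[6.85,0,0],[6.85,0,0]]'

```text
time: 1.77
tool_pos: [0.4174, 0.1052, 0.2308]
tcp_rot: [-0.52, 1.508, 0.52]
wrist_force: [0.3, 0.1, -0.1]
width: 0.003
```

carry_out --offset '[[0,0,0],[0,0,0],[0,0,0],[0,0,0],[0,0,0]]' --delta_rot '[[6.85,0,0],[6.85,0,0],[6.85,0,0],[6.85,0,0],[6.85,0,0]]'

```text
time: 2.18
tool_pos: [0.4173, 0.1055, 0.2308]
tcp_rot: [-0.053, 1.571, 0.053]
wrist_force: [0.3, -0.0, -0.3]
width: 0.004
```

```bash
python3 -c "
from h import *
go(P((-150,0,62)))"
```

```text
t 2.18 tcp fix mm [-1.499e+02 -1.000e-01  2.308e+02] world [0.4173 0.1055 0.2308] jaw yaw 3.87 tilt [-1.    -0.    -0.001] F [ 0.3 -0.  -0.3] w 0.004
shift cm tool [1.688e+01 1.000e-02 1.000e-02]
```

carry_out --offset '[[3.38,0,0],[3.38,0,0],[3.38,0,0],[3.38,0,0],[3.38,0,0]]' --delta_rot '[[-0.3,0,0],[0,0,0],[0,0,0],[0,0,0],[0,0,0]]'

```text
time: 2.6
tool_pos: [0.4174, 0.1055, 0.0608]
tcp_rot: [-0.062, 1.57, 0.062]
wrist_force: [-0.2, -0.4, 0.8]
width: 0.006
```

carry_out --offset '[[0,0,0],[0,0,0.6],[0,0,0.6],[0,0,0.6],[0,0,0.6]]' --delta_rot '[[0,0,0],[0,0,0],[0,0,0],[0,0,0],[0,0,0]]'

```text
time: 3.02
tool_pos: [0.4451, 0.108, 0.065]
tcp_rot: [-0.061, 1.564, 0.062]
wrist_force: [-0.0, 0.3, 0.4]
width: -0.0
```

carry_out --offset '[[0,0,0.6],[0,0,0.6],[0,0,0.6],[0,0,0.6],[0,0,0.6]]' --delta_rot '[[0,0,0],[0,0,0],[0,0,0],[0,0,0],[0,0,0]]'

```text
time: 3.43
tool_pos: [0.4709, 0.11, 0.0646]
tcp_rot: [-0.062, 1.573, 0.062]
wrist_force: [-11.4, -1.1, 15.6]
width: -0.0
```

```bash
python3 - <<'E'
from h import *
a,d=snap('side','s1'); go(P((-60,0,62)))
c=cv2.resize(a[120:260,200:370],None,fx=4,fy=4,interpolation=cv2.INTER_CUBIC)[:,:,::-1]
cv2.imwrite('pics/s1c.png',np.clip(c*1.4,0,255).astype(np.uint8))
E
```

```text
t 3.48 tcp fix mm [-94.3   0.5  64.9] world [0.4728 0.1101 0.0649] jaw yaw 4.5 tilt [-1.  0. -0.] F [-7.8  0.1 11.4] w -0.005
shift cm tool [ 0.29 -0.07  3.43]
```

View pics/s1c.png

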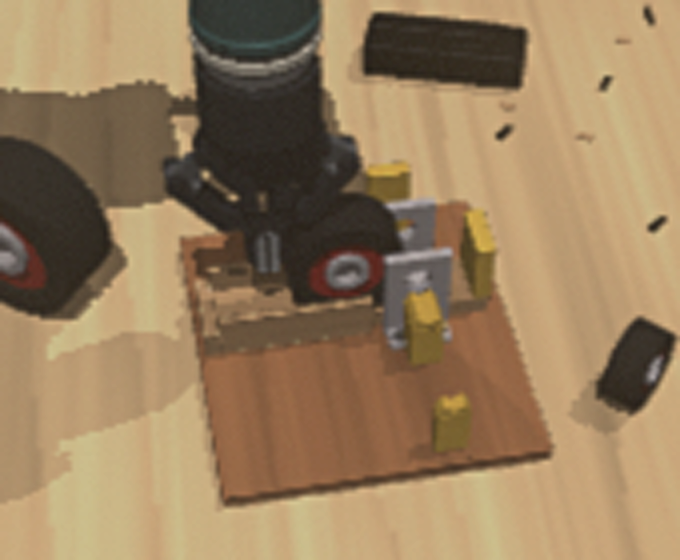

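The side view shows the wheel upright on the track, with its hub at (287,187) full frame. With the jaws along x, the gripper's knuckle comes close to the wheel's top. I'll back off and turn 90°, so the narrow side of the fingers does the pushing.

carry_out --offset '[[0,0,-1],[0,0,-1],[0,0,-1],[0,0,-1],[0,0,-1]]' --delta_rot '[[0,0,0],[0,0,0],[0,0,0],[0,0,0],[0,0,0]]'

```text
time: 3.9
tool_pos: [0.4205, 0.1058, 0.0623]
tcp_rot: [-0.062, 1.57, 0.062]
wrist_force: [-0.7, -0.3, -0.4]
width: 0.002
```

carry_out --offset '[[0,0,0],[0,0,0],[0,0,0],[0,0,0],[0,0,0]]' --delta_rot '[[-6,0,0],[-6,0,0],[-6,0,0],[-6,0,0],[-6,0,0]]'

```text
time: 4.32
tool_pos: [0.4208, 0.1058, 0.0622]
tcp_rot: [-0.476, 1.518, 0.476]
wrist_force: [-0.0, 0.1, 0.5]
width: -0.003
```

carry_out --offset '[[0,0,0],[0,0,0],[0,0,0],[0,0,0],[0,0,0]]' --delta_rot '[[-6,0,0],[-6,0,0],[-6,0,0],[-6,0,0],[-6,0,0]]'

```text
time: 4.73
tool_pos: [0.4209, 0.1058, 0.0622]
tcp_rot: [-0.88, 1.386, 0.88]
wrist_force: [-0.1, 1.0, -0.0]
width: 0.004
```

carry_out --offset '[[0,0,0],[0,0,0],[0,0,0],[0,0,0],[0,0,0]]' --delta_rot '[[-6,0,0],[-6,0,0],[-6,0,0],[-6,0,0],[-6,0,0]]'

```text
time: 5.15
tool_pos: [0.4208, 0.1058, 0.0622]
tcp_rot: [-1.271, 1.168, 1.271]
wrist_force: [-0.7, -0.3, 0.2]
width: -0.001
```

```bash
python3 - <<'E'
from h import *
go(P((-100,0,62)))
u,v=287.5,187
n=np.array([wz('side',u,v,.065)]); print('hub (near face) fix', F(n[0]))
E
```

```text
t 5.15 tcp fix mm [-146.4   -0.    62.2] world [0.4208 0.1058 0.0622] jaw yaw 94.81 tilt [-1.  0. -0.] F [-0.7 -0.3  0.2] w -0.001
shift cm tool [ 0.02 -4.64 -0.05]
hub (near face) fix [-41.13732594 -14.47590062  65.        ]
```

carry_out --offset '[[0,-1,0],[0,-1,0],[0,-1,0],[0,-1,0],[0,-1,0]]' --delta_rot '[[0.6,0,0],[0,0,0],[0,0,0],[0,0,0],[0,0,0]]'

```text
time: 5.57
tool_pos: [0.4732, 0.1095, 0.0624]
tcp_rot: [-1.259, 1.176, 1.258]
wrist_force: [-0.9, 0.2, 0.9]
width: 0.002
```

carry_out --offset '[[0,-0.5,0],[0,-0.5,0],[0,-0.5,0],[0,-0.5,0],[0,-0.5,0]]' --delta_rot '[[0,0,0],[0,0,0],[0,0,0],[0,0,0],[0,0,0]]'

```text
time: 5.98
tool_pos: [0.4968, 0.1111, 0.0622]
tcp_rot: [-1.259, 1.177, 1.259]
wrist_force: [-0.4, 0.4, 0.2]
width: -0.003
```

carry_out --offset '[[0,-0.5,0],[0,-0.5,0],[0,-0.5,0],[0,0,0],[0,0,0]]' --delta_rot '[[0,0,0],[0,0,0],[0,0,0],[0,0,0],[0,0,0]]'

```text
time: 6.4
tool_pos: [0.5118, 0.1122, 0.0623]
tcp_rot: [-1.259, 1.176, 1.259]
wrist_force: [-0.0, -0.6, -0.4]
width: -0.004
```

```bash
python3 - <<'E'
from h import *
a,d=snap('side','s2'); go(P((-53,0,62)))
c=cv2.resize(a[120:260,200:370],None,fx=4,fy=4,interpolation=cv2.INTER_CUBIC)[:,:,::-1]
cv2.imwrite('pics/s2c.png',np.clip(c*1.4,0,255).astype(np.uint8))
print('bore near face px if seated',(np.array(px('side',P((0,-18,60))))-[200,120])*4,'top',(np.array(px('side',P((0,-18,100))))-[200,120])*4,'ear hole',(np.array(px('side',P((0,-28,60))))-[200,120])*4)
E
```

```text
t 6.45 tcp fix mm [-55.7  -0.4  62.2] world [0.5114 0.1121 0.0622] jaw yaw 93.91 tilt [-1.  0. -0.] F [ 0.1 -0.7  0.1] w 0.0
shift cm tool [ 0.02 -0.27  0.04]
bore near face px if seated [411.60439286 268.92095395] top [413.84997005 225.9799528 ] ear hole [414.77859096 279.63512538]
```

View pics/s2c.png

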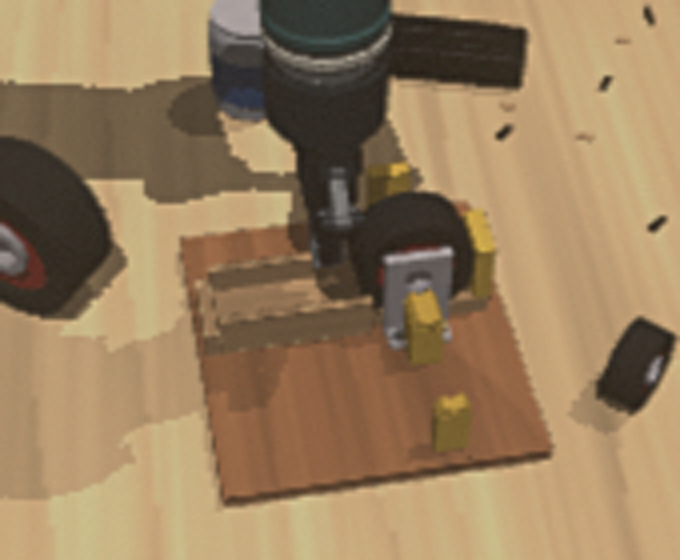

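The wheel is seated in the fork: its rim spans 355..473 in the crop, centre 414, and 412 was predicted for a seated wheel. Next I retreat, rise and turn for the axle.

carry_out --offset '[[0,1,0],[0,1.5,0],[0,1.5,0],[-3.5,0,0],[-3.5,0,0]]' --delta_rot '[[0,0,0],[0,0,0],[0,0,0],[0,0,0],[0,0,0]]'

```text
time: 6.87
tool_pos: [0.4661, 0.1086, 0.1295]
tcp_rot: [-1.256, 1.184, 1.266]
wrist_force: [0.8, 0.6, 1.3]
width: -0.0
```

carry_out --offset '[[-3,0,0],[0,0,0],[0,0,0],[0,0,0],[0,0,0]]' --delta_rot '[[0,0,0],[6.6,0,0],[6.6,0,0],[6.6,0,0],[6.6,0,0]]' --fingers -0.1

```text
time: 7.28
tool_pos: [0.4705, 0.1093, 0.1624]
tcp_rot: [-0.911, 1.372, 0.911]
wrist_force: [-0.4, 0.3, 0.3]
width: 0.45
```

carry_out --offset '[[0,0,0],[0,0,0],[0,0,0],[0,0,0],[0,0,0]]' --delta_rot '[[6.6,0,0],[6.6,0,0],[6.6,0,0],[6.6,0,0],[6.6,0,0]]'

```text
time: 7.7
tool_pos: [0.4703, 0.1093, 0.1619]
tcp_rot: [-0.467, 1.521, 0.468]
wrist_force: [0.3, -0.4, -0.7]
width: 0.452
```

```bash
python3 - <<'E'
from h import *
go((.4788,-.3338,.16))
for u,v in[(385,172),(415,182)]: print(wz('top',u,v,.02))
E
```

```text
t 7.7 tcp fix mm [-96.9  -0.2 161.9] world [0.4703 0.1093 0.1619] jaw yaw 34.19 tilt [-1.     0.    -0.001] F [ 0.3 -0.4 -0.7] w 0.452
shift cm tool [  0.2  -37.13 -24.19]
[ 0.60816473 -0.22347144  0.02      ]
[ 0.58031085 -0.29994258  0.02      ]
```

carry_out --offset '[[0,-2.86,-1.86],[0,-2.86,-1.86],[0,-2.86,-1.86],[0,-2.86,-1.86],[0,-2.86,-1.86]]' --delta_rot '[[0,0,0],[0,0,0],[0,0,0],[0,0,0],[0,0,0]]'

```text
time: 8.12
tool_pos: [0.4746, -0.0621, 0.1621]
tcp_rot: [-0.472, 1.519, 0.473]
wrist_force: [0.8, -0.4, 0.4]
width: 0.448
```

carry_out --offset '[[0,-2.86,-1.86],[0,-2.86,-1.86],[0,-2.86,-1.86],[0,-2.86,-1.86],[0,-2.86,-1.86]]' --delta_rot '[[0,0,0],[0,0,0],[0,0,0],[0,0,0],[0,0,0]]'

```text
time: 8.53
tool_pos: [0.479, -0.2326, 0.1621]
tcp_rot: [-0.471, 1.519, 0.472]
wrist_force: [0.6, 0.4, 0.2]
width: 0.453
```

carry_out --offset '[[0,-2.86,-1.86],[0,-2.86,-1.86],[0,-2.86,-1.86],[0,0,0],[0,0,0]]' --delta_rot '[[0,0,0],[0,0,0],[0,0,0],[6.65,0,0],[6.65,0,0]]'

```text
time: 8.95
tool_pos: [0.4818, -0.3354, 0.1619]
tcp_rot: [-0.283, 1.553, 0.284]
wrist_force: [-0.3, 0.5, -0.3]
width: 0.447
```

carry_out --offset '[[2,0,0],[2,0,0],[2,0,0],[2,0,0],[0,0,0]]' --delta_rot '[[0,0,0],[0,0,0],[0,0,0],[0,0,0],[0,0,0]]'

```text
time: 9.37
tool_pos: [0.4791, -0.3309, 0.0776]
tcp_rot: [-0.285, 1.557, 0.296]
wrist_force: [-1.0, -0.5, -0.1]
width: 0.444
```

```bash
python3 - <<'E'
from h import *
go((.4788,-.3338,.02)); a,d=snap('side','s3'); b,_=snap('top','t3')
c=cv2.resize(a[270:410,220:360],None,fx=4,fy=4,interpolation=cv2.INTER_CUBIC)[:,:,::-1]
e=cv2.resize(b[190:250,395:465],None,fx=3.4,fy=3.4,interpolation=cv2.INTER_CUBIC)[:,:,::-1]
o=np.zeros((560,800,3)); o[:,:560]=c; o[:204,562:800]=e
cv2.imwrite('pics/s3c.png',np.clip(o*1.5,0,255).astype(np.uint8))
E
```

```text
t 9.37 tcp fix mm [-120.2 -439.9   77.6] world [ 0.4791 -0.3309  0.0776] jaw yaw 21.21 tilt [-1.     0.008 -0.005] F [-1.  -0.5 -0.1] w 0.444
shift cm tool [ 5.75 -0.3  -0.1 ]
```

View pics/s3c.png

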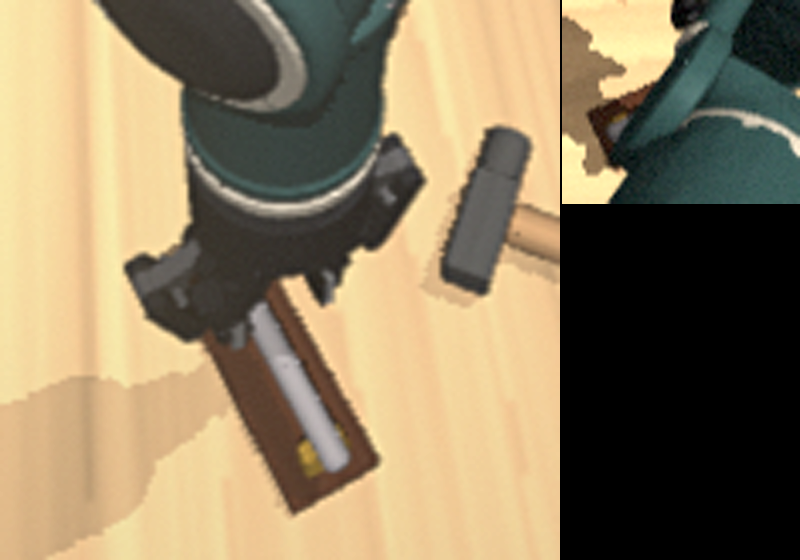

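The fingers straddle the axle, with tips at (235,335) and (325,290) and the axle between them. The hammer is clear at (485,215).

carry_out --offset '[[1.5,0,0],[1.5,0,0],[1.5,0,0],[1.2,0,0],[0,0,0]]' --delta_rot '[[0,0,0],[0,0,0],[0,0,0],[0,0,0],[0,0,0]]'

```text
time: 9.88
tool_pos: [0.482, -0.3331, 0.0241]
tcp_rot: [-0.289, 1.553, 0.292]
wrist_force: [0.3, 0.8, -0.4]
width: 0.449
```

carry_out --offset '[[0,0,0],[0,0,0],[0,0,0],[0,0,0],[0,0,0]]' --delta_rot '[[0,0,0],[0,0,0],[0,0,0],[0,0,0],[0,0,0]]'

```text
time: 10.3
tool_pos: [0.4836, -0.3344, 0.0262]
tcp_rot: [-0.291, 1.55, 0.289]
wrist_force: [0.0, 0.6, -0.2]
width: 0.451
```

```bash
python3 - <<'E'
from h import *
go((.4788,-.3338,.02))
E
```

```text
t 10.3 tcp fix mm [-116.  -443.6   26.2] world [ 0.4836 -0.3344  0.0262] jaw yaw 21.21 tilt [-1.    -0.001  0.001] F [ 0.   0.6 -0.2] w 0.451
shift cm tool [ 0.62  0.23 -0.42]
```

carry_out --offset '[[0.3,0.1,-0.2],[0.25,0.1,-0.22],[0,0,0],[0,0,0],[0,0,0]]' --delta_rot '[[0,0,0],[0,0,0],[0,0,0],[0,0,0],[0,0,0]]'

```text
time: 10.72
tool_pos: [0.4782, -0.3335, 0.0196]
tcp_rot: [-0.29, 1.551, 0.291]
wrist_force: [-0.8, -0.6, -0.5]
width: 0.453
```

carry_out --offset '[[0,0,0],[0,0,0],[0,0,0],[0,0,0],[0,0,0]]' --delta_rot '[[0,0,0],[0,0,0],[0,0,0],[0,0,0],[0,0,0]]' --fingers -1 --newtons 25

```text
time: 11.13
tool_pos: [0.4787, -0.3337, 0.02]
tcp_rot: [-0.291, 1.551, 0.29]
wrist_force: [0.3, -0.3, 0.5]
width: 0.157
```

carry_out --offset '[[0,0,0],[0,0,0],[0,0,0],[0,0,0],[0,0,0]]' --delta_rot '[[0,0,0],[0,0,0],[0,0,0],[0,0,0],[0,0,0]]'

```text
time: 11.55
tool_pos: [0.4786, -0.3337, 0.02]
tcp_rot: [-0.291, 1.551, 0.29]
wrist_force: [0.5, 1.0, 2.0]
width: 0.155
```

```bash
python3 - <<'E'
from h import *
go((.4788,-.3338,.16))
E
```

```text
t 11.55 tcp fix mm [-120.9 -442.6   20. ] world [ 0.4786 -0.3337  0.02  ] jaw yaw 21.21 tilt [-1. -0.  0.] F [0.5 1.  2. ] w 0.155
shift cm tool [-1.4e+01 -2.0e-02  1.0e-02]
```

carry_out --offset '[[0,0,0],[-0.5,0,0],[-1,0,0],[-2,0,0],[-2.5,0,0]]' --delta_rot '[[0,0,0],[0,0,0],[0,0,0],[0,0,0],[0,0,0]]' --newtons 60

```text
time: 11.97
tool_pos: [0.4763, -0.3323, 0.0786]
tcp_rot: [-0.287, 1.555, 0.293]
wrist_force: [-0.1, -0.4, -1.8]
width: 0.139
```

carry_out --offset '[[-2.5,0,0],[-2.5,0,0],[-2,0,0],[-1,0,0],[0,0,0]]' --delta_rot '[[0,0,0],[0,0,0],[0,0,0],[0,0,0],[0,0,0]]'

```text
time: 12.38
tool_pos: [0.4798, -0.3349, 0.1633]
tcp_rot: [-0.293, 1.547, 0.287]
wrist_force: [-0.2, -0.3, -1.8]
width: 0.142
```

carry_out --offset '[[0,0,0],[0,0,0],[0,0,0],[0,0,0],[0,0,0]]' --delta_rot '[[3.4,0,0],[3.4,0,0],[3.4,0,0],[3.4,0,0],[3.4,0,0]]'

```text
time: 12.8
tool_pos: [0.4771, -0.3328, 0.1576]
tcp_rot: [-0.053, 1.573, 0.057]
wrist_force: [-0.4, -0.0, -1.7]
width: 0.14
```

```bash
python3 - <<'E'
from h import *
go(P((0,-98,160)))
a,_=snap('side','s4'); c=cv2.resize(a[230:400,210:370],None,fx=3.5,fy=3.5,interpolation=cv2.INTER_CUBIC)[:,:,::-1]
cv2.imwrite('pics/s4c.png',np.clip(c*1.5,0,255).astype(np.uint8))
E
```

```text
t 12.8 tcp fix mm [-122.4 -441.6  157.6] world [ 0.4771 -0.3328  0.1576] jaw yaw 4.03 tilt [-1.     0.002 -0.003] F [-0.4 -0.  -1.7] w 0.14
shift cm tool [-0.2  34.39 12.14]
```

View pics/s4c.png

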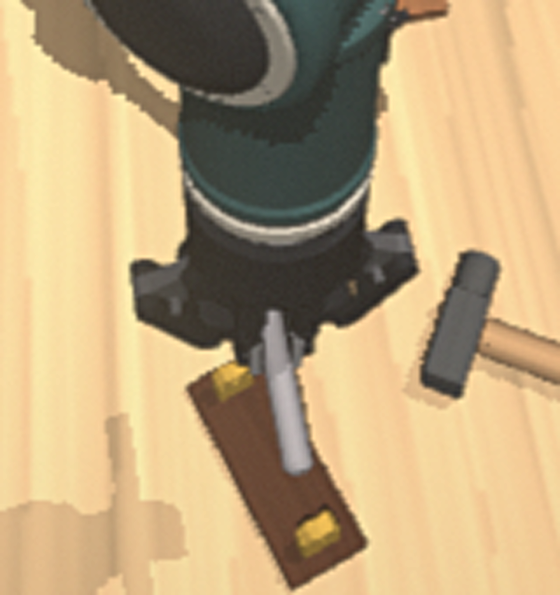

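The axle is held, with its near end at (298,468) in the crop, and the rack is empty. I'll check where along its length it is held, then carry it over.

```bash
python3 - <<'E'
from h import *
u,v=298/3.5+210,468/3.5+230
for z in(.170,.176): print('near end rel TCP in fixture axes',F(wz('side',u,v,z))-F((.4771,-.3328,.1576)))
E
```

```text
near end rel TCP in fixture axes [  1.40867755 -61.36109198  12.4       ]
near end rel TCP in fixture axes [  0.88132895 -63.34338221  18.4       ]
```

carry_out --offset '[[0,1.6,0.6],[0,2.8,1.0],[0,3,1.0],[0,3,1.0],[0,3,1.0]]' --delta_rot '[[-0.15,0,0],[0,0,0],[0,0,0],[0,0,0],[0,0,0]]'

```text
time: 13.27
tool_pos: [0.5131, -0.195, 0.158]
tcp_rot: [-0.059, 1.573, 0.061]
wrist_force: [0.6, 0.1, -2.3]
width: 0.143
```

carry_out --offset '[[0,3,1.0],[0,3,1.0],[0,3,1.0],[0,3,1.0],[0,3,1.0]]' --delta_rot '[[0,0,0],[0,0,0],[0,0,0],[0,0,0],[0,0,0]]'

```text
time: 13.68
tool_pos: [0.5515, -0.0416, 0.1582]
tcp_rot: [-0.06, 1.573, 0.061]
wrist_force: [0.9, 0.5, -0.9]
width: 0.145
```

carry_out --offset '[[0,3,1.3],[0,2,1.0],[0,1,0.2],[0,0,0],[0,0,0]]' --delta_rot '[[0,0,0],[0,0,0],[0,0,0],[0,0,0],[0,0,0]]'

```text
time: 14.1
tool_pos: [0.5719, 0.0184, 0.1586]
tcp_rot: [-0.062, 1.572, 0.061]
wrist_force: [-0.2, -0.5, -0.6]
width: 0.146
```

carry_out --offset '[[0,0,0],[0,0,0],[0,0,0],[0,0,0],[0,0,0]]' --delta_rot '[[0,0,0],[0,0,0],[0,0,0],[0,0,0],[0,0,0]]'

```text
time: 14.52
tool_pos: [0.5729, 0.0178, 0.1599]
tcp_rot: [-0.059, 1.57, 0.059]
wrist_force: [-0.1, -0.5, -1.4]
width: 0.143
```

```bash
python3 - <<'E'
from h import *
go(P((0,-98,100)))
E
```

```text
t 14.52 tcp fix mm [ -1.2 -98.9 159.9] world [0.5729 0.0178 0.1599] jaw yaw 4.29 tilt [-1. -0.  0.] F [-0.1 -0.5 -1.4] w 0.143
shift cm tool [5.99 0.09 0.12]
```

carry_out --offset '[[1,0,0.12],[1.5,0,0],[1.5,0,0],[1,0,0],[1,0,0]]' --delta_rot '[[0,0,0],[0,0,0],[0,0,0],[0,0,0],[0,0,0]]'

```text
time: 14.93
tool_pos: [0.5735, 0.0186, 0.0982]
tcp_rot: [-0.06, 1.571, 0.06]
wrist_force: [0.6, 0.6, -0.9]
width: 0.145
```

carry_out --offset '[[1.0,0,0],[1.0,0,0],[1,0,0],[0.8,0,0],[0,0,0]]' --delta_rot '[[0,0,0],[0,0,0],[0,0,0],[0,0,0],[0,0,0]]'

```text
time: 15.35
tool_pos: [0.5726, 0.0187, 0.0595]
tcp_rot: [-0.06, 1.574, 0.06]
wrist_force: [0.2, -0.4, -1.3]
width: 0.141
```

carry_out --offset '[[0,0,0],[0,0,0],[0,0,0],[0,0,0],[0,0,0]]' --delta_rot '[[0,0,0],[0,0,0],[0,0,0],[0,0,0],[0,0,0]]'

```text
time: 15.77
tool_pos: [0.5747, 0.0187, 0.0625]
tcp_rot: [-0.06, 1.569, 0.06]
wrist_force: [-0.2, 0.1, -1.3]
width: 0.142
```

```bash
python3 - <<'E'
from h import *
go(P((0,-98,43)))
a,_=snap('side','s5'); c=cv2.resize(a[140:260,230:370],None,fx=4.5,fy=4.5,interpolation=cv2.INTER_CUBIC)[:,:,::-1]
cv2.imwrite('pics/s5c.png',np.clip(c*1.5,0,255).astype(np.uint8))
print('pred near end px',(np.array(px('side',P((0,-163,62))))-[230,140])*4.5)
E
```

```text
t 15.77 tcp fix mm [  0.6 -98.2  62.5] world [0.5747 0.0187 0.0625] jaw yaw 4.36 tilt [-1.    -0.     0.001] F [-0.2  0.1 -1.3] w 0.142
shift cm tool [ 1.95  0.02 -0.06]
pred near end px [384.89317309 401.3481755 ]
```

View pics/s5c.png

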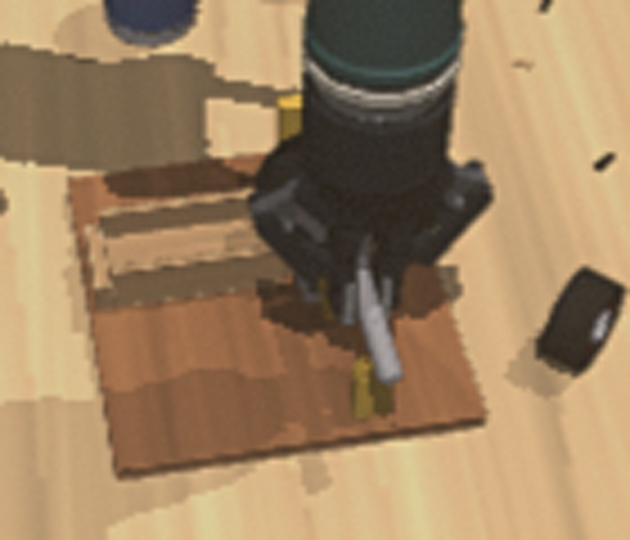

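The axle lies over the yellow supports, with its near end at (387,372) in the crop. I'll lower it slowly into the Vs.

carry_out --offset '[[0.6,0,-0.06],[0.6,0,0],[0.4,0,0],[0.2,0,0],[0,0,0]]' --delta_rot '[[0,0,0],[0,0,0],[0,0,0],[0,0,0],[0,0,0]]'

```text
time: 16.23
tool_pos: [0.5735, 0.0187, 0.0434]
tcp_rot: [-0.06, 1.57, 0.06]
wrist_force: [0.7, 0.1, -0.2]
width: 0.137
```

carry_out --offset '[[0,0,0],[0.1,0,0],[0.1,0,0],[0.1,0,0],[0,0,0]]' --delta_rot '[[0,0,0],[0,0,0],[0,0,0],[0,0,0],[0,0,0]]'

```text
time: 16.65
tool_pos: [0.575, 0.0187, 0.0423]
tcp_rot: [-0.06, 1.567, 0.06]
wrist_force: [-0.3, 0.5, 4.5]
width: 0.139
```

```bash
python3 - <<'E'
from h import *
go(P((0,-98,42)))
E
```

```text
t 16.65 tcp fix mm [  1.  -98.2  42.3] world [0.575  0.0187 0.0423] jaw yaw 4.36 tilt [-1.    -0.     0.003] F [-0.3  0.5  4.5] w 0.139
shift cm tool [ 0.03  0.02 -0.1 ]
```

carry_out --offset '[[0,0,0],[0,0,0],[0,0,0],[0,0,0],[0,0,0]]' --delta_rot '[[0,0,0],[0,0,0],[0,0,0],[0,0,0],[0,0,0]]' --fingers -0.1

```text
time: 17.07
tool_pos: [0.5732, 0.0186, 0.0405]
tcp_rot: [-0.06, 1.571, 0.06]
wrist_force: [-0.2, -0.8, 0.9]
width: 0.448
```

carry_out --offset '[[-0.5,0,0],[-1,0,0],[-2,0,0],[-2,0,0],[-1.5,0,0]]' --delta_rot '[[0,0,0],[0,0,0],[0,0,0],[0,0,0],[0,0,0]]'

```text
time: 17.48
tool_pos: [0.5744, 0.0186, 0.1133]
tcp_rot: [-0.06, 1.568, 0.06]
wrist_force: [0.9, -0.2, 0.3]
width: 0.45
```

carry_out --offset '[[0,-2,0],[0,-2,0],[0,-2,0],[0,-2,0],[0,-1.4,0]]' --delta_rot '[[0,0,0],[0,0,0],[0,0,0],[0,0,0],[0,0,0]]'

```text
time: 17.9
tool_pos: [0.5812, -0.0766, 0.1121]
tcp_rot: [-0.06, 1.568, 0.059]
wrist_force: [0.2, -0.5, 1.2]
width: 0.449
```

carry_out --offset '[[0,0,0],[0,0,0],[0,0,0],[0,0,0],[0,0,0]]' --delta_rot '[[0,0,0],[0,0,0],[0,0,0],[0,0,0],[0,0,0]]' --fingers -1

```text
time: 18.32
tool_pos: [0.5805, -0.0742, 0.1107]
tcp_rot: [-0.06, 1.57, 0.061]
wrist_force: [-0.1, 0.2, -1.5]
width: 0.001
```

```bash
python3 - <<'E'
from h import *
go(P((0,-192,59)))
a,_=snap('side','s6'); b,_=snap('top','t6')
c=cv2.resize(a[150:260,240:350],None,fx=4,fy=4,interpolation=cv2.INTER_CUBIC)[:,:,::-1]
d=cv2.resize(b[155:245,235:325],None,fx=4,fy=4,interpolation=cv2.INTER_CUBIC)[:,:,::-1]
o=np.zeros((440,800,3)); o[:,:440]=c; o[:360,440:800]=d
cv2.imwrite('pics/s6c.png',np.clip(o*1.5,0,255).astype(np.uint8))
for y in(-33,-163): print('pred side',(np.array(px('side',P((0,y,60))))-[240,150])*4,'top',(np.array(px('top',P((0,y,60))))-[235,155])*4+[440,0])
E
```

```text
t 18.32 tcp fix mm [  -0.3 -191.3  110.7] world [ 0.5805 -0.0742  0.1107] jaw yaw 4.41 tilt [-1.  0. -0.] F [-0.1  0.2 -1.5] w 0.001
shift cm tool [ 5.17 -0.08  0.03]
pred side [256.38078962 165.04317822] top [565.99055054 118.02063873]
pred side [301.92541575 318.77426761] top [770.23055922 100.77157085]
```

View pics/s6c.png

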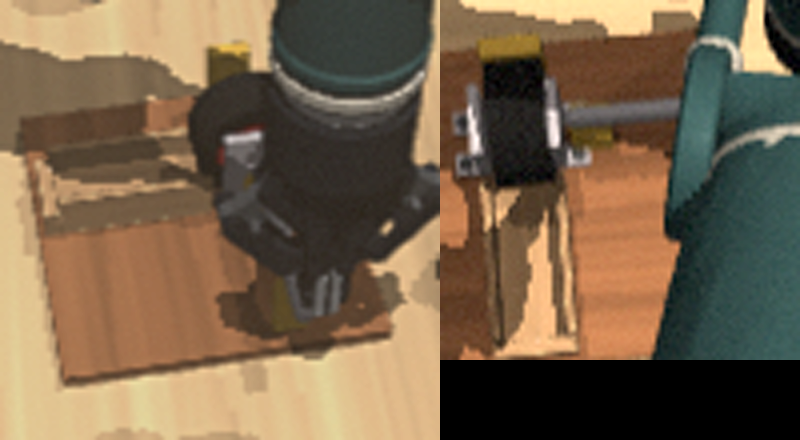

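The top view shows the axle lying along the V line, with its inner end at (563,113) just outside the near ear. Contact at TCP z ≈ 42 mm puts its centre line at about 60 mm, so it is seated in the Vs. I'll lower the shut fingers behind its outer end.

carry_out --offset '[[1,-0.08,0],[1.5,0,0],[1.5,0,0],[0.8,0,0],[0.3,0,0]]' --delta_rot '[[0.2,0,0],[0,0,0],[0,0,0],[0,0,0],[0,0,0]]'

```text
time: 18.83
tool_pos: [0.5789, -0.0755, 0.0573]
tcp_rot: [-0.057, 1.574, 0.058]
wrist_force: [-0.6, -0.5, -0.7]
width: 0.001
```

carry_out --offset '[[0,0,0],[0,0,0],[0,0,0],[0,0,0],[0,0,0]]' --delta_rot '[[0,0,0],[0,0,0],[0,0,0],[0,0,0],[0,0,0]]'

```text
time: 19.25
tool_pos: [0.5814, -0.076, 0.0607]
tcp_rot: [-0.057, 1.568, 0.057]
wrist_force: [-0.2, 0.2, 0.3]
width: 0.003
```

```bash
python3 - <<'E'
from h import *
go(P((0,-192,58.7)))
E
```

```text
t 19.25 tcp fix mm [   0.4 -193.1   60.7] world [ 0.5814 -0.076   0.0607] jaw yaw 4.16 tilt [-1.    -0.     0.002] F [-0.2  0.2  0.3] w 0.003
shift cm tool [ 0.2   0.11 -0.04]
```

carry_out --offset '[[0,0,0],[0,0,0],[0,0,0],[0,0,0],[0,0,0]]' --delta_rot '[[0,0,0],[0,0,0],[0,0,0],[0,0,0],[0,0,0]]'

```text
time: 19.67
tool_pos: [0.5807, -0.0759, 0.0598]
tcp_rot: [-0.057, 1.57, 0.057]
wrist_force: [0.1, -1.0, 0.0]
width: -0.001
```

```bash
python3 - <<'E'
from h import *
go(P((0,-75,58.7)))
E
```

```text
t 19.67 tcp fix mm [  -0.3 -193.    59.8] world [ 0.5807 -0.0759  0.0598] jaw yaw 4.16 tilt [-1. -0.  0.] F [ 0.1 -1.   0. ] w -0.001
shift cm tool [ 0.11 11.8   0.02]
```

carry_out --offset '[[0.12,0,0.03],[0,0.5,0],[0,0.6,0],[0,0.6,0],[0,0.6,0]]' --delta_rot '[[0,0,0],[0,0,0],[0,0,0],[0,0,0],[0,0,0]]'

```text
time: 20.08
tool_pos: [0.5792, -0.0523, 0.0585]
tcp_rot: [-0.057, 1.57, 0.057]
wrist_force: [0.2, -1.3, 0.0]
width: 0.003
```

carry_out --offset '[[0,0.4,0],[0,0.4,0],[0,0.4,0],[0,0.4,0],[0,0.4,0]]' --delta_rot '[[0,0,0],[0,0,0],[0,0,0],[0,0,0],[0,0,0]]'

```text
time: 20.5
tool_pos: [0.5779, -0.0326, 0.0586]
tcp_rot: [-0.057, 1.57, 0.057]
wrist_force: [-0.4, -1.0, -0.4]
width: 0.0
```

```bash
python3 - <<'E'
from h import *
go(P((0,-75,58.7)))
E
```

```text
t 20.5 tcp fix mm [ 1.000e-01 -1.496e+02  5.860e+01] world [ 0.5779 -0.0326  0.0586] jaw yaw 4.16 tilt [-1. -0.  0.] F [-0.4 -1.  -0.4] w 0.0
shift cm tool [-0.01  7.46 -0.01]
```

carry_out --offset '[[0,0.4,0],[0,0.4,0],[0,0.4,0],[0,0.4,0],[0,0.4,0]]' --delta_rot '[[0,0,0],[0,0,0],[0,0,0],[0,0,0],[0,0,0]]'

```text
time: 20.92
tool_pos: [0.5765, -0.0126, 0.0586]
tcp_rot: [-0.057, 1.57, 0.057]
wrist_force: [-0.1, -1.7, -0.5]
width: 0.002
```

carry_out --offset '[[0,0.4,0],[0,0.4,0],[0,0.4,0],[0,0.4,0],[0,0.4,0]]' --delta_rot '[[0,0,0],[0,0,0],[0,0,0],[0,0,0],[0,0,0]]'

```text
time: 21.33
tool_pos: [0.575, 0.0072, 0.0587]
tcp_rot: [-0.057, 1.57, 0.057]
wrist_force: [-0.1, -1.1, 1.1]
width: 0.001
```

```bash
python3 - <<'E'
from h import *
go(P((0,-75,58.7)))
E
```

```text
t 21.33 tcp fix mm [   0.2 -109.6   58.7] world [0.575  0.0072 0.0587] jaw yaw 4.16 tilt [-1. -0.  0.] F [-0.1 -1.1  1.1] w 0.001
shift cm tool [-0.    3.46 -0.02]
```

carry_out --offset '[[0,0.4,0],[0,0.4,0],[0,0.4,0],[0,0.4,0],[0,0.4,0]]' --delta_rot '[[0,0,0],[0,0,0],[0,0,0],[0,0,0],[0,0,0]]'

```text
time: 21.75
tool_pos: [0.5736, 0.0272, 0.0587]
tcp_rot: [-0.057, 1.57, 0.057]
wrist_force: [-0.0, -2.3, 1.4]
width: -0.002
```

carry_out --offset '[[0,0.25,0],[0,0.25,0],[0,0.25,0],[0,0.2,0],[0,0.2,0]]' --delta_rot '[[0,0,0],[0,0,0],[0,0,0],[0,0,0],[0,0,0]]'

```text
time: 22.17
tool_pos: [0.5727, 0.0385, 0.0586]
tcp_rot: [-0.057, 1.57, 0.057]
wrist_force: [-0.3, -2.3, 0.4]
width: 0.002
```

```bash
python3 - <<'E'
from h import *
go(P((0,-75,58.7)))
E
```

```text
t 22.17 tcp fix mm [  0.2 -78.3  58.6] world [0.5727 0.0385 0.0586] jaw yaw 4.16 tilt [-1. -0.  0.] F [-0.3 -2.3  0.4] w 0.002
shift cm tool [-0.01  0.33 -0.02]
```

carry_out --offset '[[0,0.1,0],[0,0.1,0],[0,0.1,0],[0,0.1,0],[0,0,0]]' --delta_rot '[[0,0,0],[0,0,0],[0,0,0],[0,0,0],[0,0,0]]'

```text
time: 22.58
tool_pos: [0.5724, 0.0419, 0.0585]
tcp_rot: [-0.058, 1.57, 0.057]
wrist_force: [-0.1, -3.5, 1.6]
width: -0.001
```

```bash
python3 - <<'E'
from h import *
go(P((0,-75,58.7)))
E
```

```text
t 22.58 tcp fix mm [  0.  -74.8  58.5] world [0.5724 0.0419 0.0585] jaw yaw 4.18 tilt [-1.    -0.001 -0.   ] F [-0.1 -3.5  1.6] w -0.001
shift cm tool [-0.01 -0.02 -0.  ]
```

carry_out --offset '[[0,0.1,0],[0,0.1,0],[0,0.1,0],[0,0,0],[0,0,0]]' --delta_rot '[[0,0,0],[0,0,0],[0,0,0],[0,0,0],[0,0,0]]'

```text
time: 23.0
tool_pos: [0.5724, 0.0424, 0.0586]
tcp_rot: [-0.061, 1.57, 0.054]
wrist_force: [0.8, -12.7, 2.0]
width: 0.004
```

```bash
python3 - <<'E'
from h import *
go(P((0,-75,58.7)))
E
```

```text
t 23.0 tcp fix mm [  0.1 -74.4  58.6] world [0.5724 0.0424 0.0586] jaw yaw 4.22 tilt [-1.    -0.005 -0.   ] F [  0.8 -12.7   2. ] w 0.004
shift cm tool [-0.01 -0.06 -0.01]
```

The force rose to 12.7 N with the TCP stalled at y −74.4; −75 was expected with the axle on the end stop. I'll retreat clear and check.

carry_out --offset '[[0,-0.4,0],[0,-0.6,0],[0,-1,0],[0,-1,0],[0,-1,0]]' --delta_rot '[[0,0,0],[0,0,0],[0,0,0],[0,0,0],[0,0,0]]'

```text
time: 23.42
tool_pos: [0.575, 0.0048, 0.0584]
tcp_rot: [-0.057, 1.57, 0.057]
wrist_force: [0.6, -0.3, -0.2]
width: 0.002
```

carry_out --offset '[[-2,0,0],[-3,0,0],[-3,0,0],[-3,0,0],[-3,0,0]]' --delta_rot '[[0,0,0],[0,0,0],[0,0,0],[0,0,0],[0,0,0]]'

```text
time: 23.83
tool_pos: [0.5748, 0.0047, 0.1998]
tcp_rot: [-0.056, 1.57, 0.057]
wrist_force: [0.4, 0.0, 0.3]
width: -0.005
```

carry_out --offset '[[0,-3.5,-1],[0,-3.5,-1],[0,-3.5,-1],[0,-3.5,-1],[0,-3.5,-1]]' --delta_rot '[[0,0,0],[0,0,0],[0,0,0],[0,0,0],[0,0,0]]'

```text
time: 24.25
tool_pos: [0.5372, -0.1747, 0.1988]
tcp_rot: [-0.057, 1.569, 0.057]
wrist_force: [0.3, -0.4, 0.5]
width: 0.003
```

carry_out --offset '[[0,-3.5,-1],[0,-3.5,-1],[0,-3.5,-1],[0,-2,-1],[0,0,0]]' --delta_rot '[[0,0,0],[0,0,0],[0,0,0],[0,0,0],[0,0,0]]'

```text
time: 24.67
tool_pos: [0.5052, -0.3051, 0.1985]
tcp_rot: [-0.055, 1.571, 0.052]
wrist_force: [-0.9, 0.1, 0.2]
width: -0.002
```

```bash
python3 - <<'E'
from h import *
go(P((0,-75,58.7)))
a,_=snap('side','s7'); b,_=snap('top','t7')
c=cv2.resize(a[145:255,235:345],None,fx=3.6,fy=3.6,interpolation=cv2.INTER_CUBIC)[:,:,::-1]
d=cv2.resize(b[150:250,215:315],None,fx=4,fy=4,interpolation=cv2.INTER_CUBIC)[:,:,::-1]
o=np.zeros((400,800,3)); o[:396,:396]=c; o[:,400:]=d
cv2.imwrite('pics/s7c.png',np.clip(o*1.5,0,255).astype(np.uint8))
for y in(66,-64): print('pred side',(np.array(px('side',P((0,y,60))))-[235,145])*3.6,'top',(np.array(px('top',P((0,y,60))))-[215,150])*4+[400,0])
E
```

```text
t 24.67 tcp fix mm [ -92.3 -416.1  198.5] world [ 0.5052 -0.3051  0.1985] jaw yaw 3.89 tilt [-1.    -0.002 -0.001] F [-0.9  0.1  0.2] w -0.002
shift cm tool [13.92 34.18  9.06]
pred side [221.79320353  75.57363703] top [450.73703736 151.13255742]
pred side [257.8912112  197.41866058] top [654.65557281 133.91063953]
```

View pics/s7c.png

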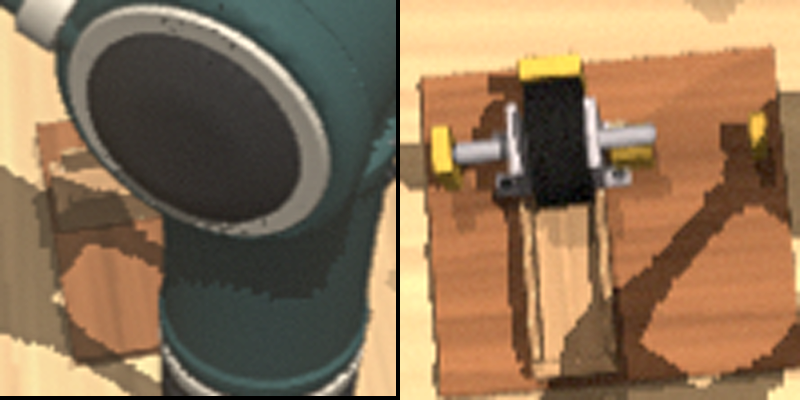

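View pics/t7.png

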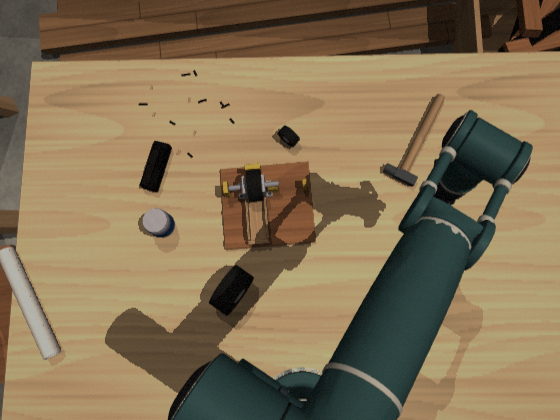

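In the top view the axle runs through both ears. Its ends are at (452,153), on the end stop, and (656,132); (451,151) and (655,134) were predicted. The wheel is in the fork, and the tin, hammer and offcut are where they were. I'll hand it in.

```bash
python3 -c "
from h import *
print(finish_job())"
```

```text
the job is handed in; nothing more can be done
None
```

The job is handed in, at about 25 s of the 62 s allowed. I rolled the wheel into its seat first. Then I moved the axle from the rack to the V-supports and pushed it with shut fingers through the near ear, the wheel and the far ear to the end stop.

**Axle:** The push met only 1–3.5 N until the end, then stalled at 12.7 N with the TCP 0.6 mm from where it should be with the axle on the stop. In the last top view both axle ends were within about 1 mm of their predicted places.

**Bystanders and arm:** The tin, hammer and offcut had not visibly moved. The arm was about 0.2 m up and touching nothing.

**What disagreed or failed:**
- **First wheel push:** with the jaws along the runway, it lifted the tool about 3 mm with about 15 N upward. I backed off, turned the gripper 90° and pushed again without trouble.
- **Axle in the supports:** it looked about 2 mm off line in one top view, but the height at which it touched down and the low push forces showed it was seated.
- **Last side view:** the arm blocked it, so the final check rests on the top view and the forces. After the push I saw the wheel only from above.

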